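# Sort the thread spools into their colour cups

### The arm

A 6-joint arm with a two-finger parallel gripper is mounted at the origin on a cart in front of the work surface, level with it; the furniture and walls round the work are solid. World frame = base frame: x ahead of the robot, y to its left, z up, the work surface at z = 0. Lengths are in m, angles in rad, forces in N, time in s.
With the tool pointing down it reaches from about 0.325 to 0.775 m from the base axis. Payload 5.5 kg.
Tool frame: the origin (TCP) lies midway between the tips of the shut fingers; the grasp point (between the pads) lies 19 mm behind it (grip_depth is the distance from the TCP to the grasp point, in m); z points along the fingers, y is the line along which they close (so a half turn about z gives the same grasp; the last joint's range is limited). The gripper opens to 88 mm and grips with 3 to 60 N. Pads are 20 mm wide; open, the fingers measure 115 mm over their backs; the gripper's body (75 mm by 178 mm) begins 61 mm behind the grasp point.
Start: joints at [1.286, 0.091, 1.231, -0, 1.82, -0.057], TCP at [0.136, 0.585, 0.223] pointing down, gripper open.
Joint ranges: [-2.87, 2.87], [-0.86, 2.18], [0.17, 2.46], [-1.51, 4.65], [0.06, 2.69], [-2.65, 2.65]. Speed limits (rad/s): [2.57, 2.57, 3.01, 3.14, 3.14, 3.14].

### API

Orientations are given as a unit quaternion [x, y, z, w].
In Python, from station import * gives the robot as it stands. The module is installed in compiled form; this text tells all that it offers.
- The arm moves only by the tool play_rows, never from a script. Its argument "steps" is a list of rows, each an object with "offset": the shift along the tool's x, y, z in cm, a list of three; "turn": the turn about the tool's z in rad; "fingers": the finger opening in cm, from 0 to 8.78. In form: [{"offset": [dx, dy, dz], "turn": turn, "fingers": fingers}, ...]. A call has exactly 8 rows; each row shifts and turns the commanded pose from where the row before left it, along the tool's axes as they then stand; what a row does not reach is not made up. A row lasts 1/8 s, in which the tool goes at most 62.5 mm and 10.7 degrees, less where a joint would pass 70% of its speed; a pose out of reach is approached as far as the arm can. A call is refused whole if a number of a shift passes 6.25 or a number of a turn 0.188, either way. A call with a gripper value outside its range is refused whole. The fingers move at their own pace and stop on an object; "squeeze" is the grip in N (left out, the last holds). Time passes only in rows, so rows that do not move let the fingers close, or fill a call up. It gives the time, the measured TCP pose, the force, the opening and the grip force at its end, in the units of the state.
- observe(): the state, without advancing time (a new reading comes with each control period).
- get_image(name): name is "side" or "top" or "wrist"; returns a dict with "pixels" (480x640x3 uint8, red, green, blue), "fovy" (degrees; the focal length in pixels is half the picture's height over the tangent of half this angle, whatever the lens; pixels are square), "cx", "cy" (the principal point, pixels), "D" ([k1, k2, p1, p2, k3] as OpenCV has them; the pictures are not rectified), "position" and "rotation" of the camera in the world; the wrist camera has in their place "mount" (4x4, takes a point from camera to tool coordinates, whose origin is the TCP and whose axes are the flange's). Camera axes: x right, y down, z forward; pixel columns grow to the right and rows downward; lengths in m; the calibration is good to about 2 mm. A picture is of the moment at which its call begins: read the wrist's pose just before it. There is no depth.
- hand_in(): hands the job in; it is judged then, once.
The state is a dict: "time": time; "qpos": joint angles; "qvel": joint speeds; "tau": joint torques, N m; "eef_pos": TCP position; "orientation": TCP orientation; "ft_force": force on the tool from outside, world axes, zero at the start; "ft_torque": the same for the moment, N m; "grip_width": finger opening in m; "grasp_force": force on a finger pad.
Only numpy, scipy, OpenCV 4.12 (cv2) and the standard library are available. Lean on these libraries where they do the work, as an engineer would, in place of code of your own. Each camera call takes 0.05 s, during which the arm holds its last target. There are 200 camera calls.

### The job

Put each of the three thread spools upright in the cup of its own colour (brown in brown, cream in cream, black in black). A black dye bottle has been left standing in one of the cups: stand it upright on the green mat, so that it is wholly on the mat. Leave the white dye bottle and the wax cake where they are.

Things in the scene. Friction and masses are not known exactly. Their poses are not given: they have to be found in the camera images.
- spool_brown: Spool of dark reddish brown waxed thread, standing upright, loose, 70 g. 72 mm tall; round end flanges 40 mm in diameter (top flange 16 mm high, bottom flange 12 mm), waist between them 34 mm. Origin at the centre of its underside, z up along its axis.
- cup_brown: Round low cup lacquered dark reddish brown on a thin steel foot, fixed to the bench: 87 mm over all, 14 mm high, with a round recess 66 mm wide whose floor is 5 mm above the bench. Origin at the centre of its underside, z up.
- spool_cream: Spool of pale cream waxed thread, standing upright, loose, 70 g. 60 mm tall; round end flanges 40 mm in diameter (top flange 10 mm high, bottom flange 10 mm), waist between them 34 mm. Origin at the centre of its underside, z up along its axis.
- cup_cream: Round low cup lacquered pale cream on a thin steel foot, fixed to the bench: 87 mm over all, 14 mm high, with a round recess 66 mm wide whose floor is 5 mm above the bench. Origin at the centre of its underside, z up.
- spool_black: Spool of black waxed thread, standing upright, loose, 70 g. 66 mm tall; round end flanges 40 mm in diameter (top flange 31 mm high, bottom flange 13 mm), waist between them 34 mm. Origin at the centre of its underside, z up along its axis.
- cup_black: Round low cup lacquered black on a thin steel foot, fixed to the bench: 87 mm over all, 14 mm high, with a round recess 66 mm wide whose floor is 5 mm above the bench. Origin at the centre of its underside, z up.
- bottle_black: Black dye bottle with a screw cap, upright, loose, about 130 g: round body 43 mm in diameter up to 66 mm, narrower cap 24 mm in diameter, 83 mm tall over all. At the start it stands in one of the three cups (any of them). Origin at the centre of its underside, z up.
- mat_green: Flat green square mat, 74 x 74 mm, 5 mm thick, fixed to the bench. Origin at the centre of its underside, z up; x and y along its sides.
- bottle_white: White dye bottle with a black screw cap, of the same shape and size as the black one (43 mm in diameter, 83 mm tall), standing loose on the bench; to be left alone. Origin at the centre of its underside, z up.
- wax_cake: Round yellow cake of beeswax, 48 mm in diameter, 18 mm high, lying loose on the bench; to be left alone. Origin at the centre of its underside, z up.
Things that resemble listed ones, but are neither listed nor needed, are in the scene too. What is shaped like the bottle_black but purple is not meant.

How it is judged:
By the outcome, as a careful person would: the job done as asked, in the order asked, and still so for the second after the job is handed in, with the robot touching nothing.
It also fails if it takes over 122 s, if anything falls off the work surface, if the arm or the gripper's body presses on something with over 40 N, if the wrist force passes 120 N, or if a joint passes its speed limit or range.

## Working session

There is one attempt and no reset: what is moved stays moved. The work goes in short steps, Python scripts to look and compute and a tool call to move; the robot and the scene stay as the last step left them, time stands still between calls to the robot, and variables do not carry over. Pictures are saved under pics/ and viewed, at most 14 in all, crops included, and the job is handed in when it is done.

Besides the shell and the picture viewer there is one more tool, called as name([rows], argument=value, ...), one row to a line, values as JSON. play_rows: Moves the arm, as the interface text tells. Its arguments: {"type":"object","properties":{"steps":{"type":"array"},"squeeze":{"type":"number"}},"required":["steps"]}

```bash
mkdir -p pics; cat > h.py <<'E'
from station import *
import numpy as np, cv2
from scipy.spatial.transform import Rotation as R
def snap(name,fn=None):
    s=observe(); im=get_image(name); 
    if fn: cv2.imwrite('pics/'+fn,im['pixels'][:,:,::-1])
    f=240/np.tan(np.radians(im['fovy'])/2)
    K=np.array([[f,0,im['cx']],[0,f,im['cy']],[0,0,1]])
    if name=='wrist':
        M=np.array(im['mount']); r=R.from_quat(s['orientation']).as_matrix()
        Rw=r@M[:3,:3]; p=r@M[:3,3]+np.array(s['eef_pos'])
    else: Rw=np.array(im['rotation']); p=np.array(im['position'])
    if Rw.shape!=(3,3): Rw=R.from_quat(Rw).as_matrix()
    return dict(px=im['pixels'],K=K,D=np.array(im['D'],float),R=Rw,p=p,s=s)
def ray(c,uv,z):
    u=cv2.undistortPoints(np.array(uv,float).reshape(-1,1,2),c['K'],c['D']).reshape(-1,2)
    d=np.c_[u,np.ones(len(u))]@c['R'].T
    return c['p']+d*((z-c['p'][2])/d[:,2])[:,None]
E
python3 - <<'E'
from h import *
for n in ['top','side','wrist']:
    c=snap(n,n+'0.png'); print(n,c['p'].round(3),c['R'].round(2).tolist(),c['K'][0,0],c['D'])
s=observe();print(s['time'],s['orientation'],s['ft_force'],s['grip_width'])
E
```

```text
top [0.255 0.063 1.3  ] [[-0.02, -0.99, 0.14], [-1.0, 0.03, 0.0], [-0.01, -0.14, -0.99]] 597.5257916029627 [-0.15050421  0.          0.          0.          0.        ]
side [-0.067 -0.749  0.886] [[0.87, -0.32, 0.37], [-0.49, -0.56, 0.66], [-0.0, -0.76, -0.65]] 559.6599466565331 [-0.16733044  0.          0.          0.          0.        ]
wrist [0.072 0.599 0.383] [[0.23, 0.95, 0.23], [0.97, -0.22, -0.06], [-0.0, 0.24, -0.97]] 330.8383731167666 [-0.00710629  0.          0.          0.          0.        ]
0.15 [ 1.13680882e-01  9.93517029e-01 -7.46038130e-04 -1.14147123e-04] [ 0.97591139  0.23547886 -0.29015904] 0.08789339195648772
```

View pics/top0.png

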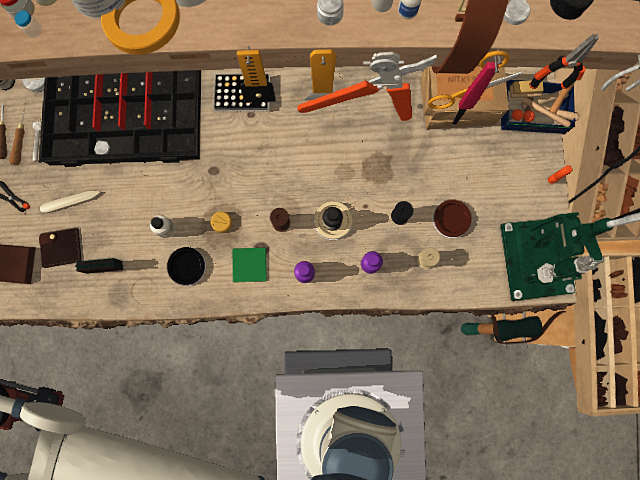

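View pics/side0.png

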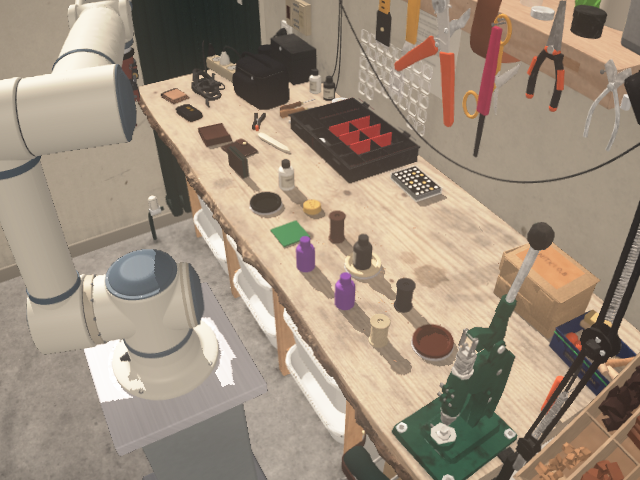

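The pictures show everything: black cup at (186,266), mat (250,265), brown spool (280,219), cream cup with the black bottle (333,219), black spool (402,212), brown cup (453,218), cream spool (429,257). The decoys are purple bottles at (304,271) and (372,262). Next I'll zoom in to measure.

```bash
python3 - <<'E'
from h import *
c=snap('top'); im=c['px'][190:290,140:480,::-1]
cv2.imwrite('pics/crop.png',cv2.resize(im,(799,235),interpolation=cv2.INTER_CUBIC))
P=dict(cup_black=(186,266,.014),mat=(250,265,.005),sp_brown=(280.5,215,.072),cup_cream=(333,219.5,.014),bottle=(333,213,.088),sp_black=(402,208,.066),cup_brown=(453,218,.014),sp_cream=(428.5,254,.06),purp1=(304,269,.08),purp2=(372,260,.08),white=(159,222,.083))
for k,(u,v,z) in P.items(): print(k,ray(c,[(u,v)],z)[0].round(3))
E
```

```text
cup_black [0.387 0.348 0.014]
mat [0.386 0.209 0.005]
sp_brown [0.483 0.136 0.072]
cup_cream [0.481 0.025 0.014]
bottle [0.481 0.027 0.088]
sp_black [ 0.493 -0.12   0.066]
cup_brown [ 0.478 -0.239  0.014]
sp_cream [ 0.394 -0.172  0.06 ]
purp1 [0.368 0.089 0.08 ]
purp2 [ 0.383 -0.051  0.08 ]
white [0.473 0.391 0.083]
```

View pics/crop.png

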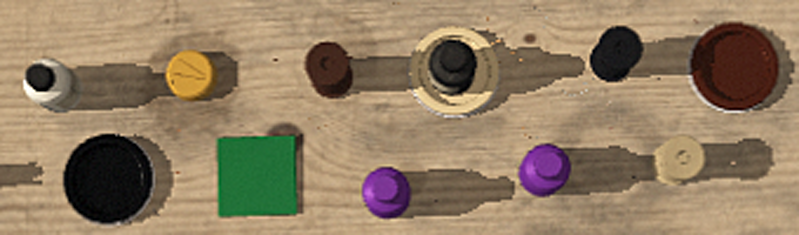

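View pics/wrist0.png

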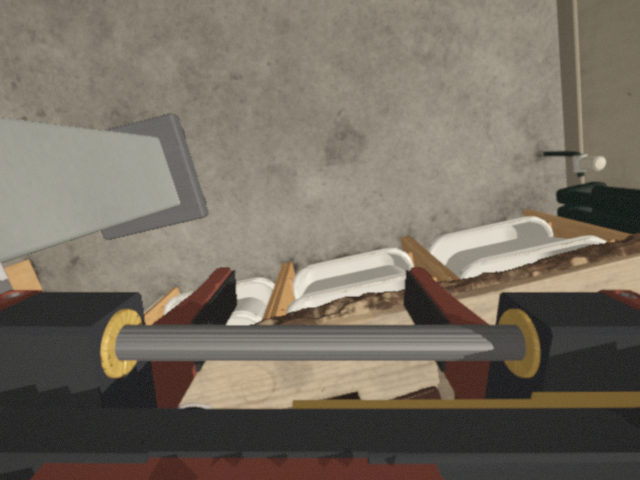

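The close crop agrees with the measured positions, and the wrist view is mostly bench edge. First I'll go above the bottle.

play_rows([
  {"offset":[-2.9,-2.9,0],"turn":0,"fingers":8.7},
  {"offset":[-2.9,-2.9,0],"turn":0,"fingers":8.7},
  {"offset":[-2.9,-2.9,0],"turn":0,"fingers":8.7},
  {"offset":[-2.9,-2.9,0],"turn":0,"fingers":8.7},
  {"offset":[-2.9,-2.9,0],"turn":0,"fingers":8.7},
  {"offset":[-2.9,-2.9,0],"turn":0,"fingers":8.7},
  {"offset":[-2.9,-2.9,0],"turn":0,"fingers":8.7},
  {"offset":[-2.9,-2.9,0],"turn":0,"fingers":8.7},
], squeeze=20)

```text
time: 1.2
eef_pos: [0.3096, 0.3049, 0.2226]
orientation: [0.114, 0.994, 0.0, 0.0]
ft_force: [-0.2, -0.3, 0.0]
grip_width: 0.0873
grasp_force: 0.0
```

play_rows([
  {"offset":[-2.9,-2.9,0],"turn":0,"fingers":8.7},
  {"offset":[-2.9,-2.9,0],"turn":0,"fingers":8.7},
  {"offset":[-2.9,-2.9,0],"turn":0,"fingers":8.7},
  {"offset":[-2.9,-2.9,0],"turn":0,"fingers":8.7},
  {"offset":[-2.9,-2.9,0],"turn":0,"fingers":8.7},
  {"offset":[-2.9,-2.9,0],"turn":0,"fingers":8.7},
  {"offset":[-2.9,-2.9,0],"turn":0,"fingers":8.7},
  {"offset":[0,0,0],"turn":0,"fingers":8.7},
])

```text
time: 2.2
eef_pos: [0.4616, 0.0606, 0.2219]
orientation: [0.115, 0.993, -0.0, -0.001]
ft_force: [-0.5, 0.5, -0.6]
grip_width: 0.0871
grasp_force: 0.0
```

```bash
cat >> h.py <<'E'
def d(*ts):
    s=observe(); p=np.array(s['eef_pos']); r=R.from_quat(s['orientation']).as_matrix()
    print('t',round(s['time'],2),'p',p.round(4),'rot',r.round(3).tolist(),'w',round(s['grip_width'],4),'q6',round(s['qpos'][5],2))
    for t in ts:
        print('->',t,'d cm',(r.T@(np.array(t)-p)*100).round(2)); p=np.array(t)
E
python3 - <<'E'
from h import *
d((.481,.026,.2),(.481,.026,.031))
c=snap('wrist','w1.png')
E
```

```text
t 2.2 p [0.4616 0.0606 0.2219] rot [[-0.973, 0.229, -0.001], [0.229, 0.973, -0.001], [0.001, -0.001, -1.0]] w 0.0871 q6 -1.28
-> (0.481, 0.026, 0.2) d cm [-2.68 -2.92  2.19]
-> (0.481, 0.026, 0.031) d cm [-2.00e-02  1.00e-02  1.69e+01]
```

View pics/w1.png

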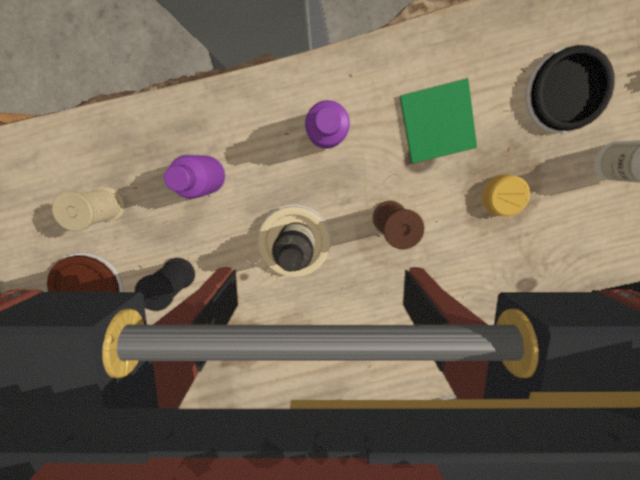

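Wrist view: bottle cap at (292,258), cream cup (295,241), brown spool top (403,228), mat (439,121), black cup (571,88), cream spool top (73,210). I'll cross-check the positions.

```bash
python3 - <<'E'
from h import *
c=snap('wrist')
P=dict(cup_black=(571,86,.014),mat=(439,121,.005),sp_brown=(403.5,228.5,.072),cup_cream=(294.5,241,.014),bottle=(292,256,.088),sp_cream=(73,210,.06),purp1=(328,121,.083))
for k,(u,v,z) in P.items(): print(k,ray(c,[(u,v)],z)[0].round(3))
E
```

```text
cup_black [0.385 0.348 0.014]
mat [0.388 0.212 0.005]
sp_brown [0.479 0.14  0.072]
cup_cream [0.48  0.027 0.014]
bottle [0.477 0.031 0.088]
sp_cream [ 0.389 -0.173  0.06 ]
purp1 [0.368 0.091 0.083]
```

play_rows([
  {"offset":[-1.15,-1.3,0],"turn":0,"fingers":8.7},
  {"offset":[-1.15,-1.3,0],"turn":0,"fingers":8.7},
  {"offset":[0,0,3],"turn":0,"fingers":8.7},
  {"offset":[0,0,4],"turn":0,"fingers":8.7},
  {"offset":[0,0,4],"turn":0,"fingers":8.7},
  {"offset":[0,0,4],"turn":0,"fingers":8.7},
  {"offset":[0,0,4],"turn":0,"fingers":8.7},
  {"offset":[0,0,0],"turn":0,"fingers":8.7},
])

```text
time: 3.3
eef_pos: [0.4752, 0.0316, 0.0293]
orientation: [0.114, 0.994, -0.0, -0.003]
ft_force: [0.1, 0.9, 0.9]
grip_width: 0.0871
grasp_force: 0.0
```

play_rows([
  {"offset":[0,0,0],"turn":0,"fingers":3},
  {"offset":[0,0,0],"turn":0,"fingers":3},
  {"offset":[0,0,0],"turn":0,"fingers":3},
  {"offset":[0,0,0],"turn":0,"fingers":3},
  {"offset":[0,0,0],"turn":0,"fingers":3},
  {"offset":[0,0,0],"turn":0,"fingers":3},
  {"offset":[0,0,0],"turn":0,"fingers":3},
  {"offset":[0,0,0],"turn":0,"fingers":3},
])

```text
time: 4.3
eef_pos: [0.4778, 0.0317, 0.0331]
orientation: [0.114, 0.994, -0.0, 0.0]
ft_force: [-1.2, -2.8, 5.7]
grip_width: 0.0415
grasp_force: 20.0
```

```bash
python3 - <<'E'
from h import *
d((.478,.030,.18),(.388,.211,.18),(.388,.211,.033))
E
```

```text
t 4.3 p [0.4778 0.0317 0.0331] rot [[-0.974, 0.226, 0.001], [0.226, 0.974, -0.001], [-0.001, -0.0, -1.0]] w 0.0415 q6 -1.35
-> (0.478, 0.03, 0.18) d cm [ -0.07  -0.17 -14.69]
-> (0.388, 0.211, 0.18) d cm [12.86 15.6  -0.02]
-> (0.388, 0.211, 0.033) d cm [1.00e-02 1.00e-02 1.47e+01]
```

play_rows([
  {"offset":[0,0,-2],"turn":0,"fingers":3},
  {"offset":[0,0,-4],"turn":0,"fingers":3},
  {"offset":[0,0,-4],"turn":0,"fingers":3},
  {"offset":[0,0,-4],"turn":0,"fingers":3},
  {"offset":[2.5,3,0],"turn":0,"fingers":3},
  {"offset":[3.5,4.2,0],"turn":0,"fingers":3},
  {"offset":[3.5,4.2,0],"turn":0,"fingers":3},
  {"offset":[2.2,2.7,0],"turn":0,"fingers":3},
])

```text
time: 5.3
eef_pos: [0.3938, 0.1978, 0.1717]
orientation: [0.113, 0.994, 0.0, -0.001]
ft_force: [0.2, -0.6, -1.0]
grip_width: 0.0417
grasp_force: 20.0
```

play_rows([
  {"offset":[1.1,1.4,0],"turn":0,"fingers":3},
  {"offset":[0,0,0],"turn":0,"fingers":3},
  {"offset":[0,0,4],"turn":0,"fingers":3},
  {"offset":[0,0,4],"turn":0,"fingers":3},
  {"offset":[0,0,3],"turn":0,"fingers":3},
  {"offset":[0,0,1],"turn":0,"fingers":3},
  {"offset":[0,0,0],"turn":0,"fingers":3},
  {"offset":[0,0,0],"turn":0,"fingers":3},
])

```text
time: 6.3
eef_pos: [0.3888, 0.2121, 0.0542]
orientation: [0.114, 0.994, 0.001, 0.001]
ft_force: [-0.9, -0.2, -1.8]
grip_width: 0.0422
grasp_force: 20.0
```

```bash
python3 - <<'E'
from h import *
d((.388,.211,.033))
c=snap('wrist','w2.png')
E
```

```text
t 6.3 p [0.3888 0.2121 0.0542] rot [[-0.974, 0.226, 0.002], [0.226, 0.974, 0.001], [-0.002, 0.001, -1.0]] w 0.0422 q6 -0.92
-> (0.388, 0.211, 0.033) d cm [ 0.06 -0.13  2.12]
```

View pics/w2.png

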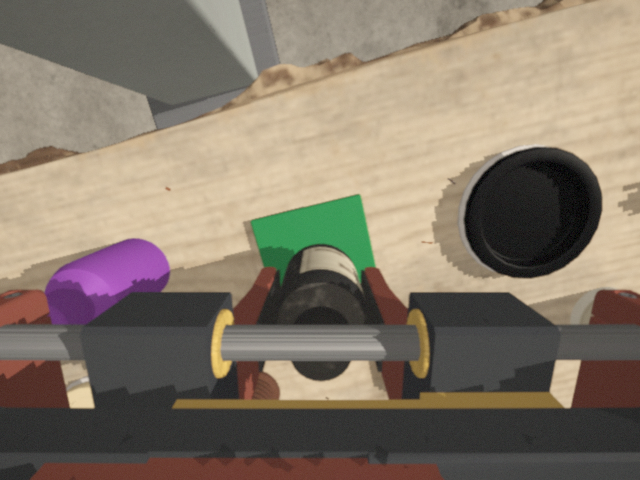

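The bottle is over the mat, base edge around (318,250). I'll lower it gently.

play_rows([
  {"offset":[0,-0.1,0.8],"turn":0,"fingers":3},
  {"offset":[0,0,0.6],"turn":0,"fingers":3},
  {"offset":[0,0,0.4],"turn":0,"fingers":3},
  {"offset":[0,0,0.2],"turn":0,"fingers":3},
  {"offset":[0,0,0.1],"turn":0,"fingers":3},
  {"offset":[0,0,0],"turn":0,"fingers":3},
  {"offset":[0,0,0],"turn":0,"fingers":3},
  {"offset":[0,0,0],"turn":0,"fingers":3},
])

```text
time: 7.35
eef_pos: [0.3876, 0.2108, 0.0332]
orientation: [0.114, 0.994, -0.0, 0.0]
ft_force: [-5.6, -3.3, 8.6]
grip_width: 0.0417
grasp_force: 20.0
```

play_rows([
  {"offset":[0,0,0],"turn":0,"fingers":6.6},
  {"offset":[0,0,0],"turn":0,"fingers":6.6},
  {"offset":[0,0,0],"turn":0,"fingers":6.6},
  {"offset":[0,0,0],"turn":0,"fingers":6.6},
  {"offset":[0,0,-2],"turn":0,"fingers":6.6},
  {"offset":[0,0,-4],"turn":0,"fingers":6.6},
  {"offset":[0,0,-5],"turn":0,"fingers":6.6},
  {"offset":[0,0,-4],"turn":0,"fingers":6.6},
])

```text
time: 8.35
eef_pos: [0.3878, 0.211, 0.1836]
orientation: [0.114, 0.994, 0.0, 0.001]
ft_force: [0.2, 0.7, -0.0]
grip_width: 0.0665
grasp_force: 0.0
```

play_rows([
  {"offset":[-3.5,-1.6,0],"turn":0,"fingers":8.7},
  {"offset":[-3.5,-1.7,0],"turn":0,"fingers":8.7},
  {"offset":[-3.5,-1.6,0],"turn":0,"fingers":8.7},
  {"offset":[0,0,0],"turn":0,"fingers":8.7},
  {"offset":[0,0,4],"turn":0,"fingers":8.7},
  {"offset":[0,0,2],"turn":0,"fingers":8.7},
  {"offset":[0,0,0],"turn":0,"fingers":8.7},
  {"offset":[0,0,0],"turn":0,"fingers":8.7},
])

```text
time: 9.35
eef_pos: [0.4791, 0.1399, 0.123]
orientation: [0.113, 0.994, 0.0, 0.001]
ft_force: [0.7, -0.0, 0.7]
grip_width: 0.0871
grasp_force: 0.0
```

```bash
python3 - <<'E'
from h import *
d((.479,.139,.1),(.479,.139,.017))
c=snap('wrist','w3.png')
E
```

```text
t 9.35 p [0.4791 0.1399 0.123 ] rot [[-0.974, 0.225, 0.002], [0.225, 0.974, 0.0], [-0.001, 0.001, -1.0]] w 0.0871 q6 -1.13
-> (0.479, 0.139, 0.1) d cm [-0.01 -0.09  2.3 ]
-> (0.479, 0.139, 0.017) d cm [ 0.01 -0.01  8.3 ]
```

View pics/w3.png

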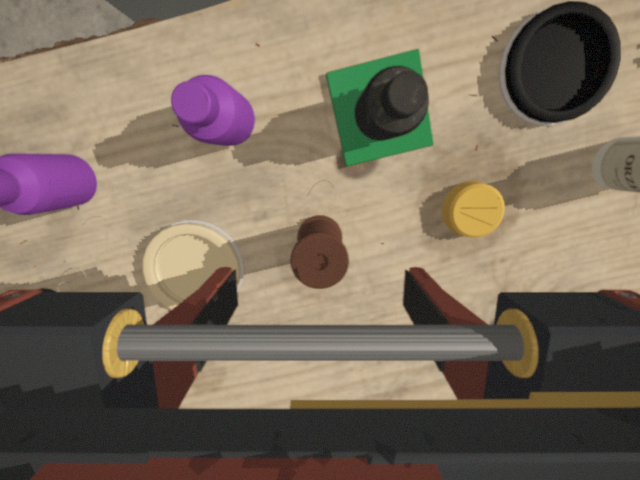

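The bottle stands on the mat (base near (391,105)), and the brown spool (320,260) is centred between the fingers.

play_rows([
  {"offset":[0,-0.1,3],"turn":0,"fingers":7},
  {"offset":[0,0,4],"turn":0,"fingers":7},
  {"offset":[0,0,2.5],"turn":0,"fingers":7},
  {"offset":[0,0,1],"turn":0,"fingers":7},
  {"offset":[0,0,0],"turn":0,"fingers":7},
  {"offset":[0,0,0],"turn":0,"fingers":7},
  {"offset":[0,0,0],"turn":0,"fingers":2},
  {"offset":[0,0,0],"turn":0,"fingers":2},
])

```text
time: 10.4
eef_pos: [0.4791, 0.1386, 0.0174]
orientation: [0.114, 0.994, 0.0, 0.001]
ft_force: [0.3, -0.5, -0.3]
grip_width: 0.0533
grasp_force: 0.0
```

play_rows([
  {"offset":[0,0,0],"turn":0,"fingers":2},
  {"offset":[0,0,0],"turn":0,"fingers":2},
  {"offset":[0,0,0],"turn":0,"fingers":2},
  {"offset":[0,0,0],"turn":0,"fingers":2},
  {"offset":[0,0,0],"turn":0,"fingers":2},
  {"offset":[0,0,0],"turn":0,"fingers":2},
  {"offset":[0,0,0],"turn":0,"fingers":2},
  {"offset":[0,0,0],"turn":0,"fingers":2},
])

```text
time: 11.4
eef_pos: [0.4787, 0.1385, 0.0167]
orientation: [0.114, 0.994, 0.0, 0.0]
ft_force: [0.3, 0.5, 2.2]
grip_width: 0.0363
grasp_force: 20.0
```

```bash
python3 - <<'E'
from h import *
z=observe()['eef_pos'][2]
d((.479,.139,.18),(.478,-.239,.18),(.478,-.239,z+.005))
E
```

```text
t 11.4 p [0.4787 0.1385 0.0167] rot [[-0.974, 0.226, 0.0], [0.226, 0.974, 0.0], [-0.0, 0.0, -1.0]] w 0.0363 q6 -1.13
-> (0.479, 0.139, 0.18) d cm [ -0.02   0.05 -16.33]
-> (0.478, -0.239, 0.18) d cm [ -8.44 -36.85  -0.  ]
-> (0.478, -0.239, np.float64(0.021717323800124123)) d cm [ 0.   -0.   15.83]
```

play_rows([
  {"offset":[0,0,-2],"turn":0,"fingers":2},
  {"offset":[0,0,-5],"turn":0,"fingers":2},
  {"offset":[0,0,-5],"turn":0,"fingers":2},
  {"offset":[0,0,-4],"turn":0,"fingers":2},
  {"offset":[-0.5,-2,0],"turn":0,"fingers":2},
  {"offset":[-1,-4.2,0],"turn":0,"fingers":2},
  {"offset":[-1,-4.5,0],"turn":0,"fingers":2},
  {"offset":[-1,-4.5,0],"turn":0,"fingers":2},
])

```text
time: 12.4
eef_pos: [0.4781, -0.0187, 0.1762]
orientation: [0.113, 0.994, 0.0, -0.0]
ft_force: [0.0, -0.2, -0.2]
grip_width: 0.0364
grasp_force: 20.0
```

play_rows([
  {"offset":[-1,-4.5,0],"turn":0,"fingers":2},
  {"offset":[-1,-4.5,0],"turn":0,"fingers":2},
  {"offset":[-1,-4.5,0],"turn":0,"fingers":2},
  {"offset":[-1,-4.1,0],"turn":0,"fingers":2},
  {"offset":[-0.5,-2.5,0],"turn":0,"fingers":2},
  {"offset":[-0.4,-1.5,0],"turn":0,"fingers":2},
  {"offset":[0,0,0],"turn":0,"fingers":2},
  {"offset":[0,0,0],"turn":0,"fingers":2},
])

```text
time: 13.4
eef_pos: [0.4775, -0.2381, 0.1766]
orientation: [0.113, 0.994, 0.0, -0.0]
ft_force: [0.5, -0.4, -1.8]
grip_width: 0.036
grasp_force: 20.0
```

```bash
python3 - <<'E'
from h import *
d((.478,-.239,.18),(.478,-.239,.0217))
c=snap('wrist','w4.png')
E
```

```text
t 13.4 p [ 0.4775 -0.2381  0.1766] rot [[-0.974, 0.225, -0.0], [0.225, 0.974, 0.001], [0.0, 0.001, -1.0]] w 0.036 q6 -1.87
-> (0.478, -0.239, 0.18) d cm [-0.07 -0.08 -0.34]
-> (0.478, -0.239, 0.0217) d cm [-0.000e+00 -1.000e-02  1.583e+01]
```

View pics/w4.png

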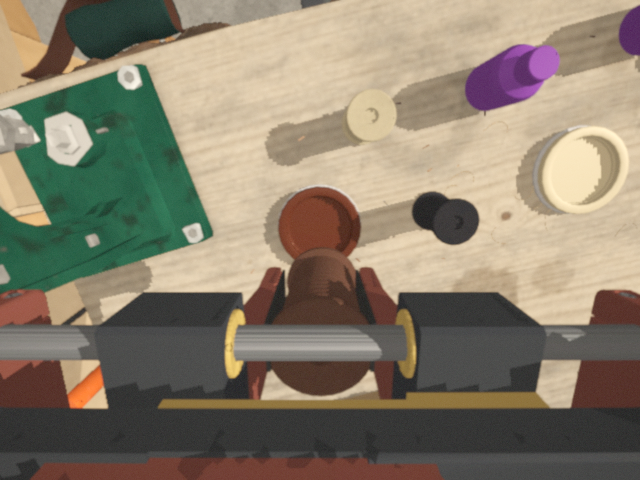

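Wrist view: the spool is held above the brown cup (319,227). Cream spool top is at (371,115), black spool top at (455,221), and the press is clear on the left.

```bash
python3 - <<'E'
from h import *
c=snap('wrist')
for k,u,v,z in [('cupbrown',319,224,.014),('spcream',371,115,.06),('spblack',455,221,.066),('press corner',213,235,.02),('cupcream',581,170,.014),('bolt',68,138,.04)]: print(k,ray(c,[(u,v)],z)[0].round(3))
E
```

```text
cupbrown [ 0.476 -0.239  0.014]
spcream [ 0.39  -0.176  0.06 ]
spblack [ 0.489 -0.125  0.066]
press corner [ 0.462 -0.343  0.02 ]
cupcream [0.481 0.02  0.014]
bolt [ 0.348 -0.432  0.04 ]
```

play_rows([
  {"offset":[0,0,3],"turn":0,"fingers":2},
  {"offset":[0,0,4],"turn":0,"fingers":2},
  {"offset":[0,0,3],"turn":0,"fingers":2},
  {"offset":[0,0,1.5],"turn":0,"fingers":2},
  {"offset":[0,0,0.5],"turn":0,"fingers":2},
  {"offset":[0,0,0],"turn":0,"fingers":2},
  {"offset":[0,0,0],"turn":0,"fingers":2},
  {"offset":[0,0,0],"turn":0,"fingers":2},
])

```text
time: 14.5
eef_pos: [0.4779, -0.2393, 0.0577]
orientation: [0.114, 0.994, -0.0, 0.001]
ft_force: [0.3, 0.3, -1.3]
grip_width: 0.0357
grasp_force: 20.0
```

play_rows([
  {"offset":[0,0,1.5],"turn":0,"fingers":2},
  {"offset":[0,0,1],"turn":0,"fingers":2},
  {"offset":[0,0,0.5],"turn":0,"fingers":2},
  {"offset":[0,0,0.3],"turn":0,"fingers":2},
  {"offset":[0,0,0.2],"turn":0,"fingers":2},
  {"offset":[0,0,0.1],"turn":0,"fingers":2},
  {"offset":[0,0,0],"turn":0,"fingers":2},
  {"offset":[0,0,0],"turn":0,"fingers":2},
])

```text
time: 15.5
eef_pos: [0.4779, -0.2391, 0.0217]
orientation: [0.114, 0.994, -0.0, 0.001]
ft_force: [-1.6, 1.7, 5.1]
grip_width: 0.0363
grasp_force: 20.0
```

play_rows([
  {"offset":[0,0,0],"turn":0,"fingers":6},
  {"offset":[0,0,0],"turn":0,"fingers":6},
  {"offset":[0,0,0],"turn":0,"fingers":6},
  {"offset":[0,0,0],"turn":0,"fingers":6},
  {"offset":[0,0,-2],"turn":0,"fingers":6},
  {"offset":[0,0,-4],"turn":0,"fingers":6},
  {"offset":[0,0,-4],"turn":0,"fingers":6},
  {"offset":[0,0,-4],"turn":0,"fingers":6},
])

```text
time: 16.5
eef_pos: [0.4774, -0.239, 0.1638]
orientation: [0.114, 0.994, -0.0, 0.001]
ft_force: [0.2, -0.7, 0.5]
grip_width: 0.0604
grasp_force: 0.0
```

play_rows([
  {"offset":[3,1.2,0],"turn":0,"fingers":7.5},
  {"offset":[4,1.7,0],"turn":0,"fingers":7.5},
  {"offset":[3.1,1.2,0],"turn":0,"fingers":7.5},
  {"offset":[0,0,0],"turn":0,"fingers":7.5},
  {"offset":[0,0,2],"turn":0,"fingers":7.5},
  {"offset":[0,0,2],"turn":0,"fingers":7.5},
  {"offset":[0,0,0],"turn":0,"fingers":7.5},
  {"offset":[0,0,0],"turn":0,"fingers":7.5},
])

```text
time: 17.5
eef_pos: [0.3882, -0.1763, 0.1202]
orientation: [0.114, 0.994, 0.0, -0.001]
ft_force: [0.7, 0.0, 0.0]
grip_width: 0.0747
grasp_force: 0.0
```

```bash
python3 - <<'E'
from h import *
d((.3895,-.175,.1),(.3895,-.175,.015))
c=snap('wrist','w5.png')
E
```

```text
t 17.5 p [ 0.3882 -0.1763  0.1202] rot [[-0.974, 0.226, -0.001], [0.226, 0.974, 0.001], [0.001, 0.0, -1.0]] w 0.0747 q6 -1.85
-> (0.3895, -0.175, 0.1) d cm [-0.1   0.15  2.02]
-> (0.3895, -0.175, 0.015) d cm [-0.01 -0.    8.5 ]
```

View pics/w5.png

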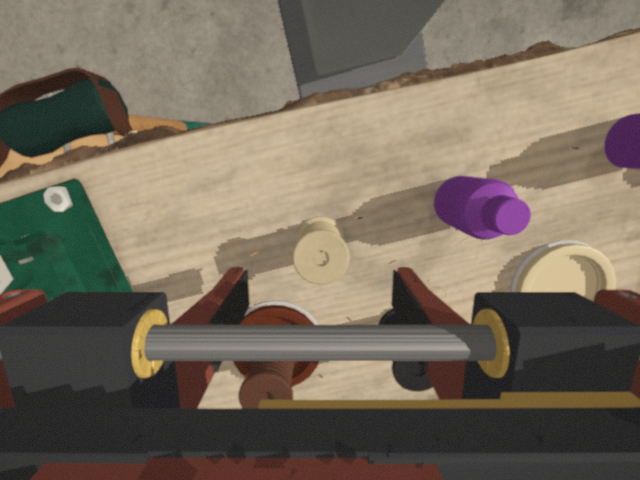

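The brown spool stands in its cup, lower centre near (268,370). The cream spool (322,250) is centred between the fingers.

play_rows([
  {"offset":[-0.1,0.1,3],"turn":0,"fingers":7},
  {"offset":[0,0,4],"turn":0,"fingers":7},
  {"offset":[0,0,2.5],"turn":0,"fingers":7},
  {"offset":[0,0,1],"turn":0,"fingers":7},
  {"offset":[0,0,0],"turn":0,"fingers":7},
  {"offset":[0,0,0],"turn":0,"fingers":7},
  {"offset":[0,0,0],"turn":0,"fingers":2},
  {"offset":[0,0,0],"turn":0,"fingers":2},
])

```text
time: 18.55
eef_pos: [0.3898, -0.1757, 0.0163]
orientation: [0.114, 0.994, -0.0, 0.001]
ft_force: [1.0, -0.2, 1.0]
grip_width: 0.0537
grasp_force: 0.0
```

play_rows([
  {"offset":[0,0,0],"turn":0,"fingers":2},
  {"offset":[0,0,0],"turn":0,"fingers":2},
  {"offset":[0,0,0],"turn":0,"fingers":2},
  {"offset":[0,0,0],"turn":0,"fingers":2},
  {"offset":[0,0,0],"turn":0,"fingers":2},
  {"offset":[0,0,0],"turn":0,"fingers":2},
  {"offset":[0,0,0],"turn":0,"fingers":2},
  {"offset":[0,0,0],"turn":0,"fingers":2},
])

```text
time: 19.55
eef_pos: [0.3895, -0.1756, 0.0158]
orientation: [0.114, 0.994, -0.0, 0.0]
ft_force: [-0.7, -1.6, 2.2]
grip_width: 0.0376
grasp_force: 20.0
```

```bash
python3 - <<'E'
from h import *
z=observe()['eef_pos'][2]
d((.3895,-.175,.18),(.48,.025,.18),(.48,.025,z+.005))
E
```

```text
t 19.55 p [ 0.3895 -0.1756  0.0158] rot [[-0.974, 0.226, 0.0], [0.226, 0.974, -0.0], [-0.0, -0.0, -1.0]] w 0.0376 q6 -1.85
-> (0.3895, -0.175, 0.18) d cm [ 1.000e-02  5.000e-02 -1.642e+01]
-> (0.48, 0.025, 0.18) d cm [-4.3  21.53 -0.  ]
-> (0.48, 0.025, np.float64(0.02077993656794738)) d cm [ 0.    0.   15.92]
```

play_rows([
  {"offset":[0,0,-2],"turn":0,"fingers":2},
  {"offset":[0,0,-5],"turn":0,"fingers":2},
  {"offset":[0,0,-5],"turn":0,"fingers":2},
  {"offset":[0,0,-4],"turn":0,"fingers":2},
  {"offset":[-0.5,2.5,0],"turn":0,"fingers":2},
  {"offset":[-0.9,4.5,0],"turn":0,"fingers":2},
  {"offset":[-0.9,4.5,0],"turn":0,"fingers":2},
  {"offset":[-0.9,4.5,0],"turn":0,"fingers":2},
])

```text
time: 20.55
eef_pos: [0.4569, -0.0252, 0.175]
orientation: [0.114, 0.994, 0.0, -0.001]
ft_force: [0.6, -0.3, -0.8]
grip_width: 0.0372
grasp_force: 20.0
```

play_rows([
  {"offset":[-0.7,3.5,0],"turn":0,"fingers":2},
  {"offset":[-0.4,2,0],"turn":0,"fingers":2},
  {"offset":[0,0,0],"turn":0,"fingers":2},
  {"offset":[0,0,3],"turn":0,"fingers":2},
  {"offset":[0,0,4],"turn":0,"fingers":2},
  {"offset":[0,0,3],"turn":0,"fingers":2},
  {"offset":[0,0,0],"turn":0,"fingers":2},
  {"offset":[0,0,0],"turn":0,"fingers":2},
])

```text
time: 21.55
eef_pos: [0.4803, 0.0238, 0.077]
orientation: [0.114, 0.993, 0.0, 0.001]
ft_force: [0.8, 0.0, -0.3]
grip_width: 0.0373
grasp_force: 20.0
```

```bash
python3 - <<'E'
from h import *
d((.48,.025,.0208))
c=snap('wrist','w6.png')
E
```

```text
t 21.55 p [0.4803 0.0238 0.077 ] rot [[-0.974, 0.226, 0.001], [0.226, 0.974, -0.0], [-0.001, 0.0, -1.0]] w 0.0373 q6 -1.36
-> (0.48, 0.025, 0.0208) d cm [0.06 0.11 5.62]
```

View pics/w6.png

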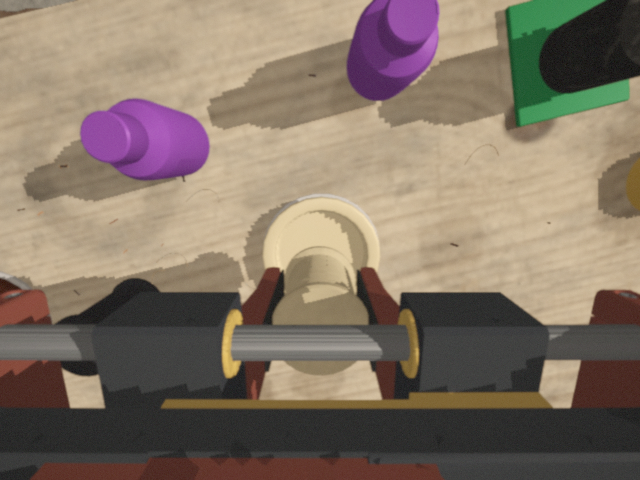

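The cream spool is lined up over its cup at (321,245). Lowering.

play_rows([
  {"offset":[0,0.1,2],"turn":0,"fingers":2},
  {"offset":[0,0,1.7],"turn":0,"fingers":2},
  {"offset":[0,0,1],"turn":0,"fingers":2},
  {"offset":[0,0,0.5],"turn":0,"fingers":2},
  {"offset":[0,0,0.3],"turn":0,"fingers":2},
  {"offset":[0,0,0.1],"turn":0,"fingers":2},
  {"offset":[0,0,0],"turn":0,"fingers":2},
  {"offset":[0,0,0],"turn":0,"fingers":2},
])

```text
time: 22.6
eef_pos: [0.4807, 0.0251, 0.0207]
orientation: [0.114, 0.994, -0.0, 0.001]
ft_force: [-1.4, -0.8, 5.4]
grip_width: 0.0374
grasp_force: 20.0
```

play_rows([
  {"offset":[0,0,0],"turn":0,"fingers":6},
  {"offset":[0,0,0],"turn":0,"fingers":6},
  {"offset":[0,0,0],"turn":0,"fingers":6},
  {"offset":[0,0,0],"turn":0,"fingers":6},
  {"offset":[0,0,-2],"turn":0,"fingers":6},
  {"offset":[0,0,-4],"turn":0,"fingers":6},
  {"offset":[0,0,-4],"turn":0,"fingers":6},
  {"offset":[0,0,-4],"turn":0,"fingers":6},
])

```text
time: 23.6
eef_pos: [0.4799, 0.0253, 0.1608]
orientation: [0.114, 0.994, 0.0, -0.0]
ft_force: [0.4, -0.3, -1.0]
grip_width: 0.0598
grasp_force: 0.0
```

play_rows([
  {"offset":[-1,-3.5,0],"turn":0,"fingers":7.5},
  {"offset":[-1.2,-4,0],"turn":0,"fingers":7.5},
  {"offset":[-1.1,-4,0],"turn":0,"fingers":7.5},
  {"offset":[-0.9,-2.8,0],"turn":0,"fingers":7.5},
  {"offset":[0,0,2],"turn":0,"fingers":7.5},
  {"offset":[0,0,2],"turn":0,"fingers":7.5},
  {"offset":[0,0,0],"turn":0,"fingers":7.5},
  {"offset":[0,0,0],"turn":0,"fingers":7.5},
])

```text
time: 24.6
eef_pos: [0.4887, -0.1227, 0.1196]
orientation: [0.113, 0.994, 0.0, -0.0]
ft_force: [0.5, 0.2, 0.4]
grip_width: 0.0747
grasp_force: 0.0
```

```bash
python3 - <<'E'
from h import *
d((.489,-.124,.1),(.489,-.124,.031))
c=snap('wrist','w7.png')
E
```

```text
t 24.6 p [ 0.4887 -0.1227  0.1196] rot [[-0.974, 0.225, -0.0], [0.225, 0.974, 0.0], [0.0, 0.0, -1.0]] w 0.0747 q6 -1.66
-> (0.489, -0.124, 0.1) d cm [-0.06 -0.12  1.96]
-> (0.489, -0.124, 0.031) d cm [-0.  -0.   6.9]
```

View pics/w7.png

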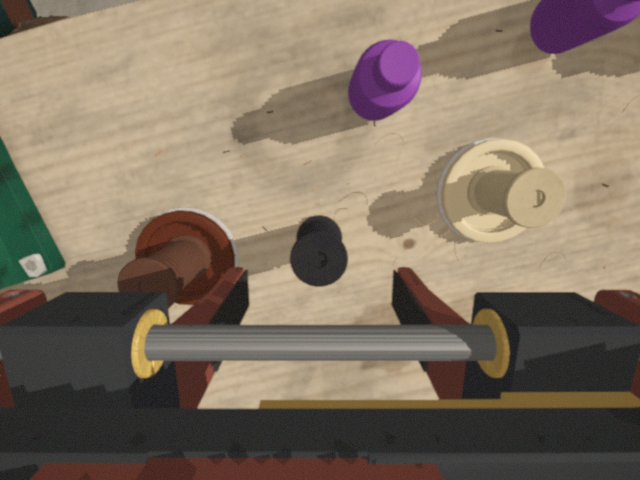

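The cream and brown spools stand upright in their cups. The black spool (319,255) is centred between the fingers.

play_rows([
  {"offset":[0,-0.1,3],"turn":0,"fingers":7},
  {"offset":[0,0,3.5],"turn":0,"fingers":7},
  {"offset":[0,0,1.7],"turn":0,"fingers":7},
  {"offset":[0,0,0.6],"turn":0,"fingers":7},
  {"offset":[0,0,0],"turn":0,"fingers":7},
  {"offset":[0,0,0],"turn":0,"fingers":7},
  {"offset":[0,0,0],"turn":0,"fingers":2.5},
  {"offset":[0,0,0],"turn":0,"fingers":2.5},
])

```text
time: 25.65
eef_pos: [0.4888, -0.1246, 0.0322]
orientation: [0.114, 0.994, -0.0, 0.0]
ft_force: [0.8, -0.1, 0.7]
grip_width: 0.0537
grasp_force: 0.0
```

play_rows([
  {"offset":[0,0,0],"turn":0,"fingers":2.5},
  {"offset":[0,0,0],"turn":0,"fingers":2.5},
  {"offset":[0,0,0],"turn":0,"fingers":2.5},
  {"offset":[0,0,0],"turn":0,"fingers":2.5},
  {"offset":[0,0,0],"turn":0,"fingers":2.5},
  {"offset":[0,0,0],"turn":0,"fingers":2.5},
  {"offset":[0,0,0],"turn":0,"fingers":2.5},
  {"offset":[0,0,0],"turn":0,"fingers":2.5},
])

```text
time: 26.65
eef_pos: [0.4886, -0.1245, 0.0317]
orientation: [0.114, 0.994, 0.0, 0.0]
ft_force: [-0.0, 2.1, 1.0]
grip_width: 0.0381
grasp_force: 20.0
```

```bash
python3 - <<'E'
from h import *
z=observe()['eef_pos'][2]
d((.489,-.124,.19),(.386,.348,.19),(.386,.348,z+.005))
E
```

```text
t 26.65 p [ 0.4886 -0.1245  0.0317] rot [[-0.974, 0.226, 0.0], [0.226, 0.974, 0.0], [-0.0, 0.0, -1.0]] w 0.0381 q6 -1.66
-> (0.489, -0.124, 0.19) d cm [ -0.03   0.06 -15.83]
-> (0.386, 0.348, 0.19) d cm [20.69 43.66  0.  ]
-> (0.386, 0.348, np.float64(0.036712206878344804)) d cm [ 0.   -0.   15.33]
```

play_rows([
  {"offset":[0,0,-2],"turn":0,"fingers":2.5},
  {"offset":[0,0,-5],"turn":0,"fingers":2.5},
  {"offset":[0,0,-5],"turn":0,"fingers":2.5},
  {"offset":[0,0,-4],"turn":0,"fingers":2.5},
  {"offset":[1,2.2,0],"turn":0,"fingers":2.5},
  {"offset":[1.9,4,0],"turn":0,"fingers":2.5},
  {"offset":[1.9,4,0],"turn":0,"fingers":2.5},
  {"offset":[1.9,4,0],"turn":0,"fingers":2.5},
])

```text
time: 27.65
eef_pos: [0.4547, 0.0298, 0.1912]
orientation: [0.114, 0.993, -0.0, -0.0]
ft_force: [0.9, -0.1, -1.0]
grip_width: 0.0379
grasp_force: 20.0
```

play_rows([
  {"offset":[1.9,4,0],"turn":0,"fingers":2.5},
  {"offset":[1.9,4,0],"turn":0,"fingers":2.5},
  {"offset":[1.9,4,0],"turn":0,"fingers":2.5},
  {"offset":[1.9,4,0],"turn":0,"fingers":2.5},
  {"offset":[1.9,4,0],"turn":0,"fingers":2.5},
  {"offset":[1.9,4,0],"turn":0,"fingers":2.5},
  {"offset":[1.6,3.4,0],"turn":0,"fingers":2.5},
  {"offset":[1,2,0],"turn":0,"fingers":2.5},
])

```text
time: 28.65
eef_pos: [0.3846, 0.3482, 0.1908]
orientation: [0.113, 0.994, -0.001, -0.0]
ft_force: [0.1, -0.0, -0.7]
grip_width: 0.0376
grasp_force: 20.0
```

play_rows([
  {"offset":[0,0,0],"turn":0,"fingers":2.5},
  {"offset":[0,0,0],"turn":0,"fingers":2.5},
  {"offset":[0,0,3],"turn":0,"fingers":2.5},
  {"offset":[0,0,4],"turn":0,"fingers":2.5},
  {"offset":[0,0,2.5],"turn":0,"fingers":2.5},
  {"offset":[0,0,0],"turn":0,"fingers":2.5},
  {"offset":[0,0,0],"turn":0,"fingers":2.5},
  {"offset":[0,0,0],"turn":0,"fingers":2.5},
])

```text
time: 29.65
eef_pos: [0.3862, 0.3473, 0.0986]
orientation: [0.114, 0.993, 0.001, 0.001]
ft_force: [-0.3, -0.2, -0.6]
grip_width: 0.0382
grasp_force: 20.0
```

```bash
python3 - <<'E'
from h import *
d((.386,.348,.0367))
c=snap('wrist','w8.png')
E
```

```text
t 29.65 p [0.3862 0.3473 0.0986] rot [[-0.974, 0.226, 0.002], [0.226, 0.974, 0.002], [-0.002, 0.002, -1.0]] w 0.0382 q6 -0.68
-> (0.386, 0.348, 0.0367) d cm [0.05 0.05 6.19]
```

View pics/w8.png

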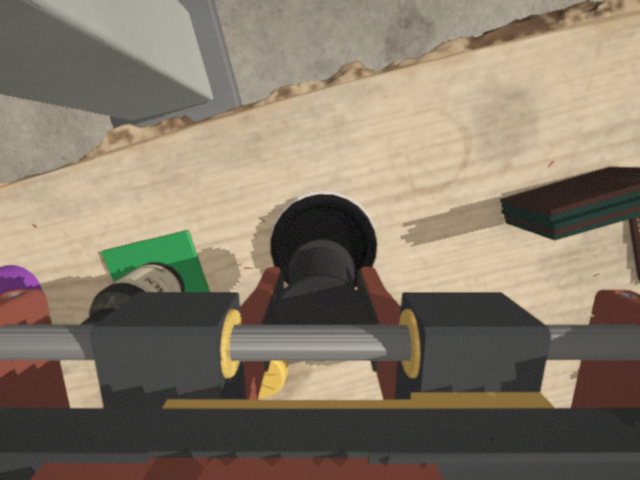

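The spool is over the black cup (324,240). The mat bottle is on the left, clear of the fingers.

play_rows([
  {"offset":[0,0,2.2],"turn":0,"fingers":2.5},
  {"offset":[0,0,1.8],"turn":0,"fingers":2.5},
  {"offset":[0,0,1.2],"turn":0,"fingers":2.5},
  {"offset":[0,0,0.6],"turn":0,"fingers":2.5},
  {"offset":[0,0,0.3],"turn":0,"fingers":2.5},
  {"offset":[0,0,0.1],"turn":0,"fingers":2.5},
  {"offset":[0,0,0],"turn":0,"fingers":2.5},
  {"offset":[0,0,0],"turn":0,"fingers":2.5},
])

```text
time: 30.7
eef_pos: [0.3858, 0.3471, 0.0366]
orientation: [0.114, 0.994, 0.0, 0.001]
ft_force: [-2.4, -3.3, 6.0]
grip_width: 0.0378
grasp_force: 20.0
```

play_rows([
  {"offset":[0,0,0],"turn":0,"fingers":6},
  {"offset":[0,0,0],"turn":0,"fingers":6},
  {"offset":[0,0,0],"turn":0,"fingers":6},
  {"offset":[0,0,0],"turn":0,"fingers":6},
  {"offset":[0,0,-2],"turn":0,"fingers":6},
  {"offset":[0,0,-4],"turn":0,"fingers":6},
  {"offset":[0,0,-5],"turn":0,"fingers":6},
  {"offset":[0,0,-5],"turn":0,"fingers":6},
])

```text
time: 31.7
eef_pos: [0.3852, 0.3469, 0.1978]
orientation: [0.114, 0.994, 0.001, 0.001]
ft_force: [0.4, 0.4, 0.6]
grip_width: 0.0601
grasp_force: 0.0
```

play_rows([
  {"offset":[0,3.5,-1],"turn":0,"fingers":6},
  {"offset":[0,3.5,-1],"turn":0,"fingers":6},
  {"offset":[0,3.5,0],"turn":0,"fingers":6},
  {"offset":[0,3.5,0],"turn":0,"fingers":6},
  {"offset":[0,2,0],"turn":0,"fingers":6},
  {"offset":[0,0,0],"turn":0,"fingers":6},
  {"offset":[0,0,0],"turn":0,"fingers":6},
  {"offset":[0,0,0],"turn":0,"fingers":6},
])

```text
time: 32.7
eef_pos: [0.4215, 0.5021, 0.2155]
orientation: [0.114, 0.993, 0.0, 0.0]
ft_force: [-0.3, -0.4, 0.1]
grip_width: 0.0602
grasp_force: 0.0
```

```bash
python3 - <<'E'
from h import *
c=snap('side'); im=c['px'][120:380,200:500,::-1]
t=snap('top'); a=t['px'][190:290,140:480,::-1]
im=cv2.resize(im,(411,356)); a=cv2.resize(a,(799,235),interpolation=cv2.INTER_CUBIC)
o=np.zeros((595,800,3),np.uint8); o[:235,:799]=a; o[237:593,:411]=im
cv2.imwrite('pics/end.png',o)
E
```

```text
(no output)
```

View pics/end.png

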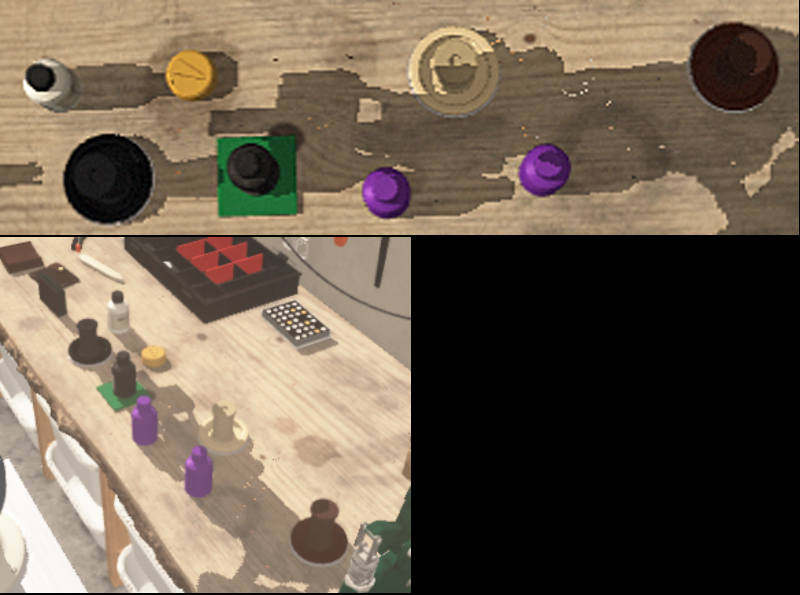

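The final picture shows all three spools upright in their own cups and the black bottle wholly on the mat (crop (252,170)). The white bottle and wax cake haven't moved.

```bash
python3 -c "
from station import *
print(hand_in())"
```

```text
the job is handed in; nothing more can be done
None
```

Job handed in at about 33 s: the brown, cream and black spools stand upright in their matching cups, the black bottle stands wholly on the green mat, and the white bottle and wax cake were left where they were.

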